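Unlock the nursery medicine box and hold its latch drawn back

TASK

The white medicine box on the dresser is on day-lock: its black dial was left part of a turn off. Turn the dial back until its white pointer stands on the red mark, then take the blue-headed key out of the wooden key block, work it down into the brass lock past its sticky pins until it is fully home, only then turn it a quarter turn clockwise, and finish still gripping it, held turned against the spring, so that I can lift the lid. Leave the dial on its mark and leave the other keys and the things on the tray alone.

Things in the scene. Friction and masses are not known exactly. Their poses are not given: they have to be found in the camera images.
- safe: white steel medicine lock box, 180 (its x) x 250 (its y) x 85 mm high, fixed; origin at the centre of its underside, yaw within 0.2 rad of zero. Lid latched shut; its front, along its -x, faces the robot. On the lid, 35 mm forward of its middle, are the brass lock (its y = -60 mm) and the black dial (its y = +60 mm). Box and tray may have changed sides
- dial_grip (a point): on the dial's axis, at half height of its grip, 102.5 mm above the dresser. The grip is an upright black bar 40 mm long, 12 mm thick, its top 113 mm above the dresser, on a disc 54 mm across whose top is at 92 mm; pinch it across its thickness. The bar lies along the white pointer, which points along this point's own -x (its axes turn with the dial)
- dial (a joint): angle of the dial, rad: 0 = white pointer on the red mark, at the dial's front (the box's -x); positive = clockwise from above. Starts 0.5 to 2.2 rad clockwise of the mark, so it is turned back counter-clockwise, perhaps in two grasps; friction 0.03 N m, stays where it is left. With the pointer over 0.15 rad off the mark a fence inside blocks the lock
- key_seat (a point): centre of the keyway's mouth on the plug's face, 88 mm above the dresser, with the box's axes. Keyway straight down, 32 mm deep, 13.6 x 5.6 mm, long side along the box's x while plug is 0; 45 degree mouth 17.2 x 9.2 mm; a flush ring 44 mm across round it. Sticky pins 10, 16 and 22 mm down hold the key up: up to 20 N to push straight past, 5 to 10 N if it is rocked 4 degrees each way between pushes
- plug (a joint): angle of the lock's plug, rad: 0 = rest, positive = clockwise from above, stop at 1.62; a spring (0.02 N m at rest, 0.08 N m at a quarter turn) brings it back when the key is let go. The key has about 0.1 rad of play in the plug, so turn the key some 1.7 rad, to the stop
- key: blue-headed key with a white cross, 66 mm long, 30 g, upright, blade down, in one of the block's three slots; origin at its tip, z up, x along its width, y along its thickness. Blade 12 x 4 x 28 mm, rounded tip; shoulder 20 x 12 mm at 28 to 32 mm above the tip; square head 30 mm wide, 10 mm thick, at 32 to 66 mm: grip it across its thickness, above the shoulder. Half a turn makes no difference
- key_shoulder (a point): underside of the blue key's shoulder, on its axis, 28 mm above the tip; the key is fully home when this point is at key_seat
- key_block: fixed reddish-brown wooden block, 44 (its x) x 150 (its y) x 38 mm high, origin at the centre of its underside; three upright slots at its y = -48, 0 and +48 mm. Each key stands with its shoulder on the block's top, its blade 28 mm down, its width along the block's y; lift it straight up
- key_black: another key, round black head 28 mm across, standing in the key block; leave it alone (origin at its tip)
- key_green: another key, round green head 28 mm across, standing in the key block; leave it alone (origin at its tip)
- pacifier: yellow pacifier, 44 mm across, 43 mm high, on the tray, origin under its centre; leave it alone
- pacifier_cover: clear pacifier cover, a cap 50 mm across and 36 mm high, on the tray, origin under its centre; leave it alone
- travel_case: lavender plastic travel case, 60 x 75 x 40 mm, on the tray, origin under its centre; leave it alone
- egg_cup: white ceramic egg cup, upside down, 48 mm across, 60 mm high, on the tray, origin under its centre; leave it alone
- spoon: short wooden spoon, 150 mm long, on the tray; leave it alone
There are look-alikes about, which are no part of the job. Leave any orange or pink look-alike of the key alone.

How it is judged:
On the way, in this order (a step that is already met when the one before it is completed fails the run):
1. the dial's pointer stands on the red mark (within 0.10 rad) (value of joint dial between -0.1 and 0.1 rad), for 0.3 s.
2. the blue key is fully home in the lock, its shoulder on the plug's face (within 3 mm), the plug not yet turned (under 0.25 rad) and the dial still on its mark (all of step 1 and z of key_shoulder in the frame of key_seat between -0.003 and 0.003 m and horizontal distance between key_shoulder and key_seat below 0.003 m and angle between key's own z axis and vertical below 0.1 rad and value of joint plug below 0.25 rad), for 0.2 s.
At the end, for the whole second after the job is handed in: The dial's pointer is within 0.10 rad of the red mark; the blue key is fully home (shoulder within 3 mm of its seat, upright within 0.10 rad); the plug is turned at least 1.31 rad clockwise against its spring; and the fingers still grip the key (over 2 N), all through the last second (all of step 1 and z of key_shoulder in the frame of key_seat between -0.003 and 0.003 m and horizontal distance between key_shoulder and key_seat below 0.003 m and angle between key's own z axis and vertical below 0.1 rad and value of joint plug above 1.31 rad and contact force between the fingers and key above 2 N); the arm keeps its last pose, push and grip.
It fails at once if the plug is forced round (over 0.3 rad) while the key is more than 6 mm short of home (value of joint plug above 0.3 rad and z of key_shoulder in the frame of key_seat above 0.006 m).
It fails at once if another key is moved more than 20 mm (distance of any of key_black, key_green from where it was at the start of the episode above 0.02 m).
It fails at once if something on the tray is moved more than 20 mm (distance of any of pacifier, pacifier_cover, travel_case, egg_cup, spoon from where it was at the start of the episode above 0.02 m).
It also fails if it takes over 72 s, if anything falls off the work surface, if the arm or the gripper's body presses on something with over 40 N, if the wrist force passes 120 N, or if a joint passes its speed limit or range.

ROBOT

A 6-joint arm with a two-finger parallel gripper is mounted at the origin on the work surface. World frame = base frame: x ahead of the robot, y to its left, z up, the work surface at z = 0. Lengths are in m, angles in rad, forces in N, time in s.
With the tool pointing down it reaches from about 0.325 to 0.9 m from the base axis. Payload 6.1 kg.
Tool frame: the origin (TCP) lies between the finger pads; the fingertips stand manip.tcp_to_tips ahead of it and the grasp point (between the pads) lies 5 mm behind it (manip.tcp_to_tips is the distance from the TCP to the fingertips, in m); z points along the fingers, y is the line along which they close (so a half turn about z gives the same grasp; the last joint's range is limited). The gripper opens to 87 mm and grips with 3 to 60 N. Pads are 19 mm wide; open, the fingers measure 117 mm over their backs; the gripper's body (75 mm by 190 mm) begins 51 mm behind the grasp point.
Start: joints at [0.996, 0.22, 1.526, -0, 1.395, -0.126], TCP at [0.271, 0.563, 0.214] pointing down, gripper open.
Joint ranges: [-2.98, 2.98], [-0.91, 2.08], [0.09, 2.57], [-1.24, 4.39], [0.2, 2.65], [-2.68, 2.68]. Speed limits (rad/s): [2.57, 2.57, 3.01, 3.14, 3.14, 3.14].

INTERFACE

Orientations are given as a unit quaternion [w, x, y, z].
In Python, from plant import get_state, eyes, close_job, manip gives the robot as it stands.
- The arm moves only by the shell command python3 -m inch 'ROWS' [FORCE]. ROWS is JSON, a list of rows, each an object of numbers: "wx", "wy", "wz": the turn, a rotation vector about the tool's x, y, z in rad; "x", "y", "z": the shift along the tool's x, y, z in m; "fingers": the gripper command: -1 is shut, 1 is fully open, values between are in proportion. In form: [{"wx": .., "wy": .., "wz": .., "x": .., "y": .., "z": .., "fingers": ..}, ...]. A call has 1 to 12 rows; each row shifts and turns the commanded pose from where the row before left it, along the tool's axes as they then stand; what a row does not reach is not made up. A row lasts 1/8 s, in which the tool goes at most 62.5 mm and 10.7 degrees, less where a joint would pass 70% of its speed; a pose out of reach is approached as far as the arm can. A call with a gripper value outside its range is refused whole. The fingers move at their own pace and stop on an object; FORCE is the grip in N (left out, the last holds). Time passes only in rows, so rows that do not move let the fingers close. It gives the time, the measured TCP pose, the force, the opening and the grip force at its end, in the units of the state.
- get_state(): the state, without advancing time (a new reading comes with each control period).
- eyes.camera(name): name is "scene" or "top" or "wrist"; returns a dict with "frame" (384x512x3 uint8, red, green, blue), "camera_matrix" (3x3 intrinsics, pixels), "cam_to_world" (4x4, takes a point from camera to world coordinates). Camera axes: x right, y up, looking along -z (the intrinsics and any distortion apply to the point x, -y, -z); pixel columns grow to the right and rows downward; lengths in m; the calibration is good to about 2 mm. The wrist camera is an equidistant fisheye: a pixel r from the principal point sees the ray r / f radians off the axis. A picture is of the moment at which its call begins. There is no depth.
- close_job(): hands the job in; it is judged then, once.
The state is a dict: "clock": time; "joints": joint angles; "dq": joint speeds; "tau": joint torques, N m; "tcp_pos": TCP position; "eef_rot": TCP orientation; "ft_force": force on the tool from outside, world axes, zero at the start; "wrist_torque": the same for the moment, N m; "grip_width": finger opening in m; "grip_force": force on a finger pad.
Only numpy, scipy, OpenCV 4.12 (cv2) and the standard library are available. Lean on these libraries where they do the work, as an engineer would, in place of code of your own. Each camera call takes 0.05 s, during which the arm holds its last target. There are 200 camera calls.

## Working session

There is one attempt and no reset: what is moved stays moved. The work goes in short steps, Python scripts to look and compute and a shell command to move; the robot and the scene stay as the last step left them, time stands still between calls to the robot, and variables do not carry over. Pictures are saved under pics/ and viewed, at most 10 in all, crops included, and the job is handed in when it is done.

```bash
ls; mkdir -p pics
python3 - <<'E'
from plant import get_state, eyes, manip
import cv2,numpy as np
s=get_state(); print(s, manip.tcp_to_tips)
for n in ("scene","top"):
    c=eyes.camera(n); cv2.imwrite(f"pics/{n}0.png",c["frame"][:,:,::-1]); np.savez(f"{n}0.npz",**c)
    print(n,c["camera_matrix"],c["cam_to_world"],c.keys())
E
```

```text
pics
{'clock': 0.0, 'joints': array([ 9.95872833e-01,  2.21263271e-01,  1.52759877e+00, -1.33482445e-05,
        1.39467506e+00, -1.26087448e-01]), 'dq': array([ 0.00142359, -0.00089586, -0.00042781, -0.00175995, -0.0010856 ,
       -0.00043998]), 'tau': array([-1.16664141e-03, -4.94618762e+01, -3.87367702e+01,  6.96120970e-02,
        5.72361506e-02, -1.35878263e-04]), 'tcp_pos': array([0.27085511, 0.56256478, 0.21302078]), 'eef_rot': array([-3.27664590e-04,  2.22537765e-01,  9.74923586e-01, -9.15367420e-04]), 'ft_force': array([0.28267913, 1.03520876, 0.17204087]), 'wrist_torque': array([ 0.02259828, -0.01888672,  0.08725688]), 'grip_force': 0.0, 'grip_width': 0.08715111856208291} 0.014
scene [[407.70745378   0.         256.24329728]
 [  0.         407.70745378 184.16140008]
 [  0.           0.           1.        ]] [[ 0.76087965 -0.51380651  0.39631431  0.8443811 ]
 [ 0.64879719  0.59189413 -0.4782505  -0.38076263]
 [ 0.01115211  0.62101868  0.78371642  0.70146747]
 [ 0.          0.          0.          1.        ]] dict_keys(['frame', 'camera_matrix', 'cam_to_world'])
top [[365.15529591   0.         256.09095634]
 [  0.         365.15529591 192.64065393]
 [  0.           0.           1.        ]] [[ 0.01634367  0.98436195 -0.17539796  0.4112458 ]
 [-0.99983873  0.01478403 -0.01019508 -0.00753779]
 [-0.00744256  0.1755363   0.98444483  0.79432783]
 [ 0.          0.          0.          1.        ]] dict_keys(['frame', 'camera_matrix', 'cam_to_world'])
```

View pics/scene0.png

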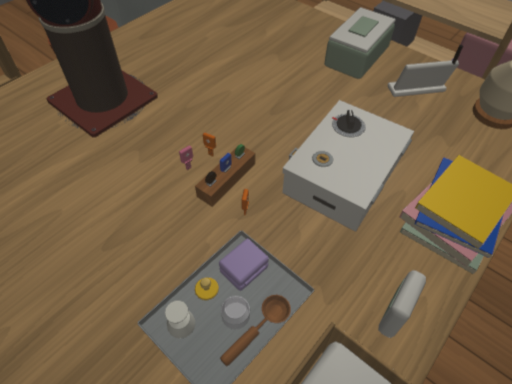

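View pics/top0.png

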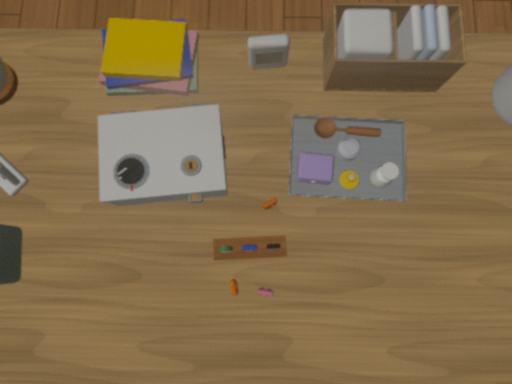

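Scene: the blue key is in the middle slot, at scene (226,161) and top (249,247). Look-alikes:
- Green key at top (226,248).
- Black key at top (274,246).
- Orange keys at top (270,203) and (234,287).
- Pink key at top (265,292).
- A blue book at top (145,50).

The lock is at top (191,166) and the dial at (131,171), with its red mark at (131,187).

```bash
cat > h.py <<'E'
import numpy as np, cv2
def ray(c,u,v):
    K=c["camera_matrix"]; T=c["cam_to_world"]
    d=np.array([(u-K[0,2])/K[0,0],-(v-K[1,2])/K[1,1],-1.]); d=T[:3,:3]@d
    return T[:3,3],d/np.linalg.norm(d)
def plane(c,uv,z):
    o,d=ray(c,*uv); return o+d*(z-o[2])/d[2]
def tri(r1,r2):
    (a,d),(b,e)=r1,r2
    t=np.linalg.lstsq(np.stack([d,-e],1),b-a,rcond=None)[0]
    p,q=a+t[0]*d,b+t[1]*e; return (p+q)/2,np.linalg.norm(p-q)
def proj(c,p):
    T=c["cam_to_world"];K=c["camera_matrix"];q=T[:3,:3].T@(np.array(p)-T[:3,3])
    return K[0,0]*q[0]/-q[2]+K[0,2], K[1,1]*-q[1]/-q[2]+K[1,2]
def blob(f,lo,hi,box):
    x0,y0,x1,y1=box; h=cv2.cvtColor(f,cv2.COLOR_RGB2HSV)
    m=np.zeros(h.shape[:2],np.uint8); m[y0:y1,x0:x1]=cv2.inRange(h,lo,hi)[y0:y1,x0:x1]
    return m
def cen(m):
    v,u=np.nonzero(m); return (u.mean(),v.mean()),len(u)
E
python3 - <<'E'
from h import *
s=dict(np.load("scene0.npz"));t=dict(np.load("top0.npz"))
fs,ft=s["frame"],t["frame"]
B=((105,110,60),(130,255,255))
a=cen(blob(fs,*B,(210,145,245,180)));b=cen(blob(ft,*B,(235,235,265,260)))
print("key head (want z .059)",a,b,tri(ray(s,*a[0]),ray(t,*b[0])),plane(t,b[0],.062))
# lid: white quad in top
h=cv2.cvtColor(ft,cv2.COLOR_RGB2HSV)
m=cv2.inRange(h,(0,0,150),(180,45,255)); m[:, :90]=0;m[:,235:]=0;m[:98]=0;m[205:]=0
c=max(cv2.findContours(m,0,2)[0],key=cv2.contourArea)
r=cv2.minAreaRect(c);bx=cv2.boxPoints(r);W=np.array([plane(t,p,.085) for p in bx]);print("lid",r,W[:,:2],W.mean(0),[np.linalg.norm(W[i]-W[i-1]) for i in range(4)])
# lock ring, brass
for n,c,box in(("s",s,(308,145,338,172)),("t",t,(178,154,205,178))):
    mm=blob(c["frame"],(10,60,50),(35,255,255),box);q=cen(mm);print("brass",q,plane(c,q[0],.088))
# red mark
for n,c,box in(("s",s,(325,105,370,140)),("t",t,(120,178,142,195))):
    mm=blob(c["frame"],(0,110,70),(8,255,255),box)|blob(c["frame"],(172,110,70),(180,255,255),box);q=cen(mm);print("red",q,plane(c,q[0],.087))
# block
mm=blob(ft,(0,90,40),(14,255,140),(205,230,295,265));q=cv2.minAreaRect(cv2.findNonZero(mm));print("block",q,plane(t,q[0],.038))
im=np.hstack([cv2.resize(ft[145:205,100:210],None,fx=5,fy=5,interpolation=2)[:300,:400],cv2.resize(fs[100:175,300:375],(400,300)[::1],interpolation=2)])
im2=np.hstack([cv2.resize(ft[225:270,210:270+0],(400,300),interpolation=2),cv2.resize(fs[135:210,190:265],(400,300),interpolation=2)])
cv2.imwrite("pics/crop1.png",np.vstack([im,im2])[:,:,::-1])
E
```

```text
key head (want z .059) ((np.float64(224.08196721311475), np.float64(160.34426229508196)), 61) ((np.float64(249.0), np.float64(246.91836734693877)), 49) (array([0.43161676, 0.01180569, 0.06583018]), np.float64(0.0011169243136913524)) [0.43209254 0.01233134 0.062     ]
lid ((158.52923583984375, 152.30674743652344), (85.18596649169922, 127.1864013671875), 84.5596694946289) [[0.69280709 0.34166448]
 [0.72254467 0.08189401]
 [0.54468916 0.05971098]
 [0.51676774 0.30876094]] [0.61920216 0.1980076  0.085     ] [np.float64(0.17908796119626863), np.float64(0.26146705255453184), np.float64(0.1792335612027271), np.float64(0.2506102349447042)]
brass ((np.float64(322.3010752688172), np.float64(157.9784946236559)), 93) [0.59137142 0.13296123 0.088     ]
brass ((np.float64(190.56451612903226), np.float64(165.08064516129033)), 124) [0.59095529 0.13136668 0.088     ]
red ((np.float64(334.6), np.float64(118.4)), 5) [0.54413254 0.24904045 0.087     ]
red ((np.float64(131.44444444444446), np.float64(187.22222222222223)), 9) [0.54445265 0.24649614 0.087     ]
block ((249.29086303710938, 247.42098999023438), (20.28104019165039, 71.06045532226562), 87.0643310546875) [0.43176622 0.01236623 0.038     ]
```

View pics/crop1.png

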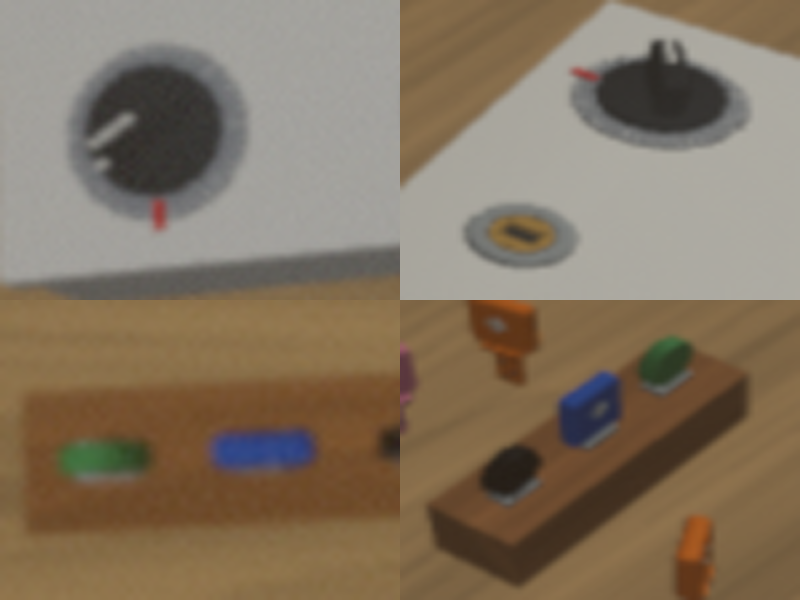

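The crop confirms it: the square blue head with a white cross stands in the middle slot. The dial pointer sits about 1.1 rad clockwise of the red mark. The heights and the 120 mm lock-to-dial geometry are consistent, with box yaw about 0.115. Moving above the dial.

```bash
python3 -m inch '[{"x":-0.041,"y":-0.0147},{"x":-0.041,"y":-0.0147},{"x":-0.041,"y":-0.0147},{"x":-0.041,"y":-0.0147},{"x":-0.041,"y":-0.0147},{"x":-0.041,"y":-0.0147},{"x":-0.041,"y":-0.0147},{"x":-0.041,"y":-0.0147},{"x":-0.041,"y":-0.0147},{"x":-0.042,"y":-0.0147},{},{}]'
python3 - <<'E'
from plant import get_state, eyes
import cv2,numpy as np
c=eyes.camera("wrist"); np.savez("w1.npz",**c); cv2.imwrite("pics/w1.png",c["frame"][:,:,::-1]); print(c["camera_matrix"],c["cam_to_world"],get_state()["joints"])
E
```

```text
[[297.31863964   0.         253.72672204]
 [  0.         297.31863964 189.64705244]
 [  0.           0.           1.        ]] [[ 0.4330903  -0.8623681  -0.26220993  0.19762824]
 [ 0.90134963  0.41394581  0.12734881  0.59690825]
 [-0.00128085 -0.29149636  0.95657108  0.38384669]
 [ 0.          0.          0.          1.        ]] [ 9.95887564e-01  2.21065188e-01  1.52733036e+00  1.77166363e-05
  1.39474252e+00 -1.26081702e-01]$[0]: bad value
```

View pics/w1.png

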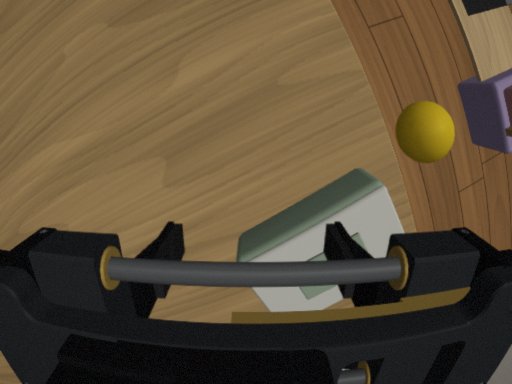

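The move was refused, so all row keys may be required. The wrist view still shows the start pose, with fingers at (160,265) and (350,265).

```bash
python3 -m inch '[{"wx":0,"wy":0,"wz":0,"x":-0.041,"y":-0.0147,"z":0,"fingers":1},{"wx":0,"wy":0,"wz":0,"x":-0.041,"y":-0.0147,"z":0,"fingers":1},{"wx":0,"wy":0,"wz":0,"x":-0.041,"y":-0.0147,"z":0,"fingers":1},{"wx":0,"wy":0,"wz":0,"x":-0.041,"y":-0.0147,"z":0,"fingers":1},{"wx":0,"wy":0,"wz":0,"x":-0.041,"y":-0.0147,"z":0,"fingers":1},{"wx":0,"wy":0,"wz":0,"x":-0.041,"y":-0.0147,"z":0,"fingers":1},{"wx":0,"wy":0,"wz":0,"x":-0.041,"y":-0.0147,"z":0,"fingers":1},{"wx":0,"wy":0,"wz":0,"x":-0.041,"y":-0.0147,"z":0,"fingers":1},{"wx":0,"wy":0,"wz":0,"x":-0.041,"y":-0.0147,"z":0,"fingers":1},{"wx":0,"wy":0,"wz":0,"x":-0.042,"y":-0.0147,"z":0,"fingers":1},{"wx":0,"wy":0,"wz":0,"x":0,"y":0,"z":0,"fingers":1}]'
python3 - <<'E'
from plant import get_state, eyes
import cv2,numpy as np
c=eyes.camera("wrist"); np.savez("w2.npz",**c); cv2.imwrite("pics/w2.png",c["frame"][:,:,::-1]); print(c["cam_to_world"],get_state()["joints"])
E
```

```text
clock: 1.52
tcp_pos: [0.5793, 0.2497, 0.2135]
eef_rot: [-0.0, 0.224, 0.974, -0.0]
ft_force: [0.3, 1.0, 1.1]
grip_width: 0.0869
grip_force: 0.0
[[ 4.36660838e-01 -8.60538838e-01 -2.62297963e-01  5.06125295e-01]
 [ 8.99626101e-01  4.17546783e-01  1.27779353e-01  2.84152872e-01]
 [-4.37425091e-04 -2.91766333e-01  9.56489527e-01  3.84183819e-01]
 [ 0.00000000e+00  0.00000000e+00  0.00000000e+00  1.00000000e+00]] [ 2.84685602e-01  2.34322571e-01  1.51135717e+00  2.36019364e-04
  1.39702076e+00 -8.34762214e-01]
```

View pics/w2.png

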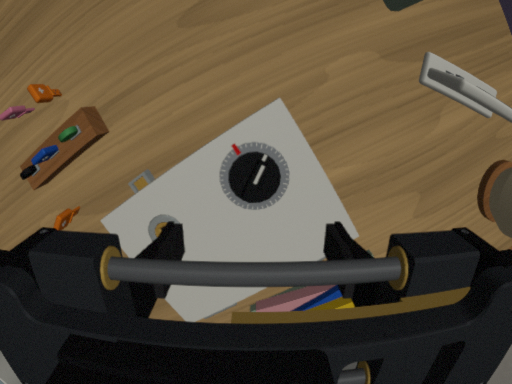

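The wrist view shows the dial at about (254,177), the red mark at (236,149), the pointer line (256,183)–(263,168) with its tick at (265,157), and the lock at (160,228). I'll measure these with the fisheye rays.

```bash
cat >> h.py <<'E'
def fray(c,u,v):
    K=c["camera_matrix"];T=c["cam_to_world"];a=np.array([u-K[0,2],v-K[1,2]])/K[0,0];r=np.linalg.norm(a)
    d=np.array([a[0]/r*np.sin(r),-a[1]/r*np.sin(r),-np.cos(r)]); return T[:3,3],T[:3,:3]@d
def fplane(c,uv,z):
    o,d=fray(c,*uv); return o+d*(z-o[2])/d[2]
E
python3 - <<'E'
from h import *
c=dict(np.load("w2.npz"));f=c["frame"];h=cv2.cvtColor(f,cv2.COLOR_RGB2HSV)
box=(215,135,295,215)
d=blob(f,(0,0,0),(180,255,90),box)
k=max(cv2.findContours(d,0,2)[0],key=cv2.contourArea)
P=np.array([fplane(c,p[0],.092)[:2] for p in k]);print("disc",cv2.minEnclosingCircle(P.astype(np.float32)),np.median(P,0))
hull=cv2.convexHull(k)
m=np.zeros(f.shape[:2],np.uint8);cv2.fillPoly(m,[hull],255);m=cv2.erode(m,np.ones((3,3)))
w=cv2.inRange(h,(0,0,130),(180,255,255))&m
n,l,st,ce=cv2.connectedComponentsWithStats(w)
for i in range(1,n):
    v,u=np.nonzero(l==i)
    for z in(.113,.092):
        X=np.array([fplane(c,(a,b),z)[:2] for a,b in zip(u,v)]); C=X.mean(0)
        e=np.linalg.svd(X-C)[2][0] if len(u)>3 else None
        print(st[i],z,C,e,len(u), X.ptp(0) if hasattr(X,'ptp') else np.ptp(X,0))
mm=blob(f,(0,110,70),(8,255,255),box)|blob(f,(172,110,70),(180,255,255),box);print("red",fplane(c,cen(mm)[0],.086))
k=cv2.inRange(h,(0,0,150),(180,50,255));k[:90]=0;k[:,:95]=0;k[:,365:]=0
c2=max(cv2.findContours(k,0,2)[0],key=cv2.contourArea)[:,0]
X=np.array([fplane(c,p,.085)[:2] for p in c2])
for nm,sel in(("front",[p[1]<0.5*0+225-(p[0]-105)*0.67+6 and 115<p[0]<270 for p in c2]),("side",[p[0]>285 and p[1]<225 for p in c2])):
    Y=X[sel];e=cv2.fitLine(Y.astype(np.float32),cv2.DIST_HUBER,0,.01,.01).ravel();print(nm,len(Y),e)
mm=blob(f,(12,90,60),(35,255,255),(145,212,176,238));print("brass",cen(mm),fplane(c,cen(mm)[0],.088))
E
```

```text
disc ((0.574768602848053, 0.2510971128940582), 0.027612125501036644) [0.57193366 0.25466016]
[262 155   5   6  16] 0.113 [0.5564307  0.27037975] [ 0.59609857 -0.80291126] 16 [0.00426863 0.00496583]
[262 155   5   6  16] 0.092 [0.56032626 0.26931318] [ 0.59609857 -0.80291126] 16 [0.00459919 0.00535037]
[254 166  10  18  54] 0.113 [0.56868968 0.25880205] [ 0.6362722  -0.77146464] 54 [0.01239473 0.01432363]
[254 166  10  18  54] 0.092 [0.57353456 0.25683892] [ 0.6362722  -0.77146464] 54 [0.01335455 0.01543283]
red [0.54128513 0.24675671 0.086     ]
front 104 [ 0.11660508 -0.99317837  0.5260023   0.20672232]
side 98 [0.99369466 0.11212035 0.6135017  0.3197286 ]
brass ((np.float64(159.46153846153845), np.float64(227.95604395604394)), 91) [0.58156016 0.12892835 0.088     ]
```

```bash
python3 -m inch '[{"wx":0,"wy":0,"wz":0,"x":0.0034,"y":0,"z":0,"fingers":1},{"wx":0,"wy":0,"wz":0.143,"x":0,"y":0,"z":0.02,"fingers":1},{"wx":0,"wy":0,"wz":0.143,"x":0,"y":0,"z":0.02,"fingers":1},{"wx":0,"wy":0,"wz":0.143,"x":0,"y":0,"z":0.02,"fingers":1},{"wx":0,"wy":0,"wz":0,"x":0,"y":0,"z":0.025,"fingers":1},{"wx":0,"wy":0,"wz":0,"x":0,"y":0,"z":0.018,"fingers":1},{"wx":0,"wy":0,"wz":0,"x":0,"y":0,"z":0,"fingers":1}]' 15
python3 -m inch '[{"wx":0,"wy":0,"wz":0,"x":0,"y":0,"z":0,"fingers":-1},{"wx":0,"wy":0,"wz":0,"x":0,"y":0,"z":0,"fingers":-1},{"wx":0,"wy":0,"wz":0,"x":0,"y":0,"z":0,"fingers":-1},{"wx":0,"wy":0,"wz":0,"x":0,"y":0,"z":0,"fingers":-1},{"wx":0,"wy":0,"wz":0,"x":0,"y":0,"z":0,"fingers":-1},{"wx":0,"wy":0,"wz":0,"x":0,"y":0,"z":0,"fingers":-1}]' 15
```

```text
clock: 2.45
tcp_pos: [0.5727, 0.2542, 0.1094]
eef_rot: [-0.001, 0.424, 0.906, -0.001]
ft_force: [0.3, 0.4, 0.5]
grip_width: 0.0869
grip_force: 0.0
clock: 3.2
tcp_pos: [0.5746, 0.2538, 0.1111]
eef_rot: [-0.0, 0.425, 0.905, -0.0]
ft_force: [0.7, 0.2, 0.1]
grip_width: 0.0351
grip_force: 0.0
```

```bash
python3 -m inch '[{"wx":0,"wy":0,"wz":0,"x":-0.0025,"y":0,"z":0,"fingers":-1},{"wx":0,"wy":0,"wz":0,"x":0,"y":0,"z":0,"fingers":-1},{"wx":0,"wy":0,"wz":0,"x":0,"y":0,"z":0,"fingers":-1},{"wx":0,"wy":0,"wz":0,"x":0,"y":0,"z":0,"fingers":-1},{"wx":0,"wy":0,"wz":0,"x":0,"y":0,"z":0,"fingers":-1}]' 15
```

```text
clock: 3.82
tcp_pos: [0.5762, 0.2519, 0.1111]
eef_rot: [-0.0, 0.425, 0.905, -0.0]
ft_force: [0.0, 0.3, -0.6]
grip_width: 0.0003
grip_force: 0.0
```

The fingers closed on nothing, so I'm looking.

Run:
```python
from plant import get_state, eyes
import cv2,numpy as np
fr={}
for n in("scene","wrist"):
    c=eyes.camera(n); np.savez(n+"3.npz",**c); fr[n]=c["frame"]
print(get_state()["tcp_pos"],get_state()["grip_width"])
a=cv2.resize(fr["scene"][70:220,260:410],(400,400),interpolation=2)
b=cv2.resize(fr["wrist"][110:310,150:350],(400,400),interpolation=2)
cv2.imwrite("pics/c3.png",np.hstack([a,b])[:,:,::-1])
```

```text
[0.57617326 0.25192271 0.11112055] 0.0005932660054290162
```

View pics/c3.png

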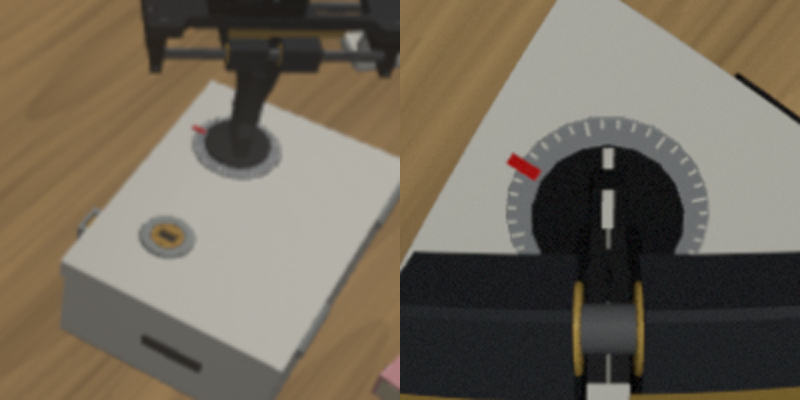

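The fingers are on the bar's line with the pointer straight ahead of them, yet the width reads 0. I'll test whether the dial follows a small counter-clockwise turn.

```bash
cat > dial.py <<'E'
from plant import get_state, eyes
from h import *
def go(name):
    c=eyes.camera("wrist"); np.savez(name+".npz",**c); s=get_state(); f=c["frame"];h=cv2.cvtColor(f,cv2.COLOR_RGB2HSV)
    C=np.array([.576,.2515])
    # white pixels within 27 mm of the axis
    w=cv2.inRange(h,(0,0,130),(180,70,255));n,l,st,ce=cv2.connectedComponentsWithStats(w)
    for i in range(1,n):
        if st[i][4]<8 or st[i][4]>3000: continue
        P=fplane(c,ce[i],.092)[:2]; 
        if np.linalg.norm(P-C)<.028:
            d=P-C; print(st[i],"r",np.linalg.norm(d).round(4),"ang",np.arctan2(d[1],-d[0]).round(3))
    box=(150,60,400,330)
    mm=blob(f,(0,150,70),(6,255,255),box)|blob(f,(174,150,70),(180,255,255),box)
    if mm.any():
        P=fplane(c,cen(mm)[0],.086)[:2];d=P-C;print("red",P,np.linalg.norm(d).round(4),np.arctan2(d[1],-d[0]).round(3))
    q=s["eef_rot"];print("tool y yaw",np.arctan2(2*q[2]**2-1,2*q[1]*q[2]).round(3),s["tcp_pos"],s["grip_width"],s["grip_force"],s["joints"][5],s["clock"])
if __name__=="__main__":
    import sys; go(sys.argv[1])
E
python3 dial.py d0
python3 -m inch '[{"wx":0,"wy":0,"wz":-0.15,"x":0,"y":0,"z":0,"fingers":-1},{"wx":0,"wy":0,"wz":0,"x":0,"y":0,"z":0,"fingers":-1},{"wx":0,"wy":0,"wz":0,"x":0,"y":0,"z":0,"fingers":-1}]' 15
python3 dial.py d1
```

```text
[252 184   4  10  38] r 0.0233 ang 0.841
[251 205   5  19  89] r 0.005 ang 0.652
red [0.54126426 0.24639271] 0.0351 -0.146
tool y yaw 0.693 [0.57621208 0.25190255 0.11113276] -9.661001754554565e-05 0.0 -0.4062238870832083 3.975
clock: 4.35
tcp_pos: [0.5763, 0.2519, 0.1111]
eef_rot: [0.0, 0.357, 0.934, 0.0]
ft_force: [1.0, 0.0, -0.5]
grip_width: 0.0003
grip_force: 0.0
[256 185   6   9  40] r 0.0233 ang 0.843
[253 206   8  18  89] r 0.0051 ang 0.985
red [0.5412244  0.24641099] 0.0351 -0.145
tool y yaw 0.841 [0.57623376 0.25188752 0.11113855] 0.00015038951572712123 0.0 -0.5539632966325021 4.4
```

Run:
```python
from h import *
def fproj(c,p):
    T=c["cam_to_world"];K=c["camera_matrix"];q=T[:3,:3].T@(np.array(p)-T[:3,3]);q=np.array([q[0],-q[1],-q[2]])
    th=np.arctan2(np.hypot(q[0],q[1]),q[2]);a=q[:2]/np.hypot(q[0],q[1])*th*K[0,0];return (a+[K[0,2],K[1,2]]).round(1)
c=dict(np.load("w2.npz"));R=np.array([[-.8997,.4366,0],[.4366,.8997,0],[0,0,-1]]).T
tcp=np.array([.5793,.2497,.2135])
for h in(-.02,0,.014,.03):
    print(h,[fproj(c,tcp+R@np.array([dx,dy,h])) for dx,dy in((.0095,.0435),(-.0095,.0435),(.0095,-.0435))])
d=dict(np.load("d1.npz"))
print("bar ends top", [fproj(d,[.576+a*.667,.2515-a*.745,.113]) for a in(-.02,0,.02)],[fproj(d,[.5762,.2519,z]) for z in(.097,.111,.12)])
f=np.hstack([c["frame"][210:310,130:230],d["frame"][170:270,200:300]]);f=np.clip(f.astype(float)*3,0,255).astype(np.uint8)
cv2.imwrite("pics/c4.png",cv2.resize(f,(800,400),interpolation=2)[:,:,::-1])
```

```text
-0.02 [array([331.6, 232.2]), array([328.3, 260.7]), array([179.3, 232.2])]
0 [array([324.1, 218.8]), array([321.5, 245.4]), array([186.5, 218.9])]
0.014 [array([319.6, 210.9]), array([317.4, 236.2]), array([190.9, 210.9])]
0.03 [array([315.1, 203. ]), array([313.3, 226.9]), array([195.2, 203. ])]
bar ends top [array([258.5, 204.4]), array([254.8, 234.2]), array([251.4, 261.3])] [array([255.4, 223.8]), array([255.5, 232.6]), array([255.6, 239. ])]
```

View pics/c4.png

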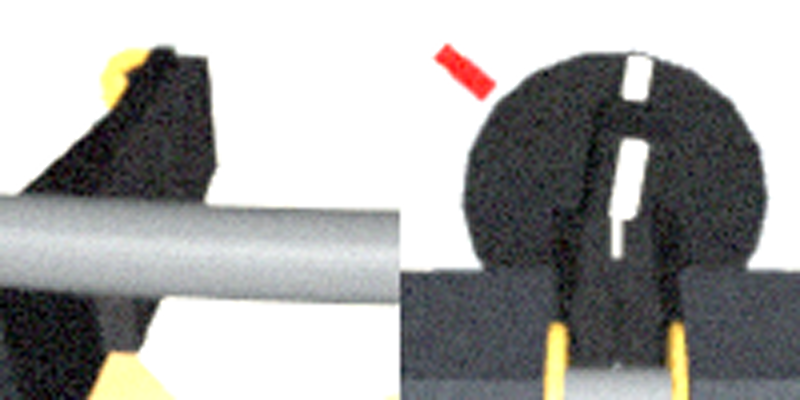

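In the picture the pad tips sit level with, or slightly behind, the reported TCP. That puts them about 20 mm higher than `tcp_to_tips` implies, so they closed above the 113 mm bar top. I'll touch down gently with the closed fingers to calibrate.

```bash
for i in 1; do python3 -m inch '[{"wx":0,"wy":0,"wz":0,"x":0,"y":0,"z":0.001,"fingers":-1},{"wx":0,"wy":0,"wz":0,"x":0,"y":0,"z":0.001,"fingers":-1},{"wx":0,"wy":0,"wz":0,"x":0,"y":0,"z":0,"fingers":-1}]' 15; done
python3 -m inch '[{"wx":0,"wy":0,"wz":0,"x":0,"y":0,"z":0.001,"fingers":-1},{"wx":0,"wy":0,"wz":0,"x":0,"y":0,"z":0.001,"fingers":-1},{"wx":0,"wy":0,"wz":0,"x":0,"y":0,"z":0,"fingers":-1}]' 15
```

```text
clock: 4.78
tcp_pos: [0.5761, 0.2518, 0.1089]
eef_rot: [-0.0, 0.356, 0.934, -0.0]
ft_force: [0.3, -0.4, -1.3]
grip_width: 0.0001
grip_force: 0.0
clock: 5.15
tcp_pos: [0.5761, 0.2518, 0.107]
eef_rot: [-0.0, 0.356, 0.935, -0.0]
ft_force: [-1.2, 0.3, 0.1]
grip_width: 0.0004
grip_force: 0.0
```

```bash
python3 -m inch '[{"wx":0,"wy":0,"wz":0,"x":0,"y":0,"z":0.001,"fingers":-1},{"wx":0,"wy":0,"wz":0,"x":0,"y":0,"z":0.001,"fingers":-1},{"wx":0,"wy":0,"wz":0,"x":0,"y":0,"z":0,"fingers":-1}]' 15
python3 -m inch '[{"wx":0,"wy":0,"wz":0,"x":0,"y":0,"z":0.001,"fingers":-1},{"wx":0,"wy":0,"wz":0,"x":0,"y":0,"z":0.001,"fingers":-1},{"wx":0,"wy":0,"wz":0,"x":0,"y":0,"z":0,"fingers":-1}]' 15
```

```text
clock: 5.52
tcp_pos: [0.5762, 0.2519, 0.1051]
eef_rot: [-0.0, 0.356, 0.935, -0.0]
ft_force: [-0.5, 0.2, -0.2]
grip_width: 0.0001
grip_force: 0.0
clock: 5.9
tcp_pos: [0.5764, 0.252, 0.1049]
eef_rot: [0.0, 0.356, 0.935, 0.0]
ft_force: [-5.5, -1.6, 9.4]
grip_width: 0.0008
grip_force: 4.9
```

Contact came at TCP z = 0.105 with the bar top at 0.113, so the real tips are 8 mm behind the reported TCP (tip z = tcp z + 0.008). I'll use that from here on: raise, open part way, realign, lower to tips at 0.096, and close.

```bash
python3 -m inch '[{"wx":0,"wy":0,"wz":0,"x":0,"y":0,"z":-0.005,"fingers":-0.2},{"wx":0,"wy":0,"wz":0.14,"x":0,"y":0,"z":0,"fingers":-0.2},{"wx":0,"wy":0,"wz":0,"x":0,"y":0,"z":0,"fingers":-0.2},{"wx":0,"wy":0,"wz":0,"x":0,"y":0,"z":0,"fingers":-0.2},{"wx":0,"wy":0,"wz":0,"x":0,"y":0,"z":0,"fingers":-0.2},{"wx":0,"wy":0,"wz":0,"x":0,"y":0,"z":0.01,"fingers":-0.2},{"wx":0,"wy":0,"wz":0,"x":0,"y":0,"z":0.01,"fingers":-0.2},{"wx":0,"wy":0,"wz":0,"x":0,"y":0,"z":0,"fingers":-1},{"wx":0,"wy":0,"wz":0,"x":0,"y":0,"z":0,"fingers":-1},{"wx":0,"wy":0,"wz":0,"x":0,"y":0,"z":0,"fingers":-1},{"wx":0,"wy":0,"wz":0,"x":0,"y":0,"z":0,"fingers":-1},{"wx":0,"wy":0,"wz":0,"x":0,"y":0,"z":0,"fingers":-1}]' 15; python3 dial.py d2
```

```text
clock: 7.4
tcp_pos: [0.5761, 0.2516, 0.0884]
eef_rot: [-0.0, 0.42, 0.907, -0.0]
ft_force: [-1.7, -1.9, 3.3]
grip_width: 0.0117
grip_force: 15.0
[252 195   5  10  50] r 0.0233 ang 0.832
[251 220   6  31 186] r 0.0011 ang -0.761
red [0.54134211 0.24632921] 0.035 -0.148
tool y yaw 0.703 [0.57609215 0.25162097 0.08846121] 0.01194382385856122 14.983396232128143 -0.4162421392601129 7.45
```

Gripped (11.7 mm, 15 N). Tick to red mark is 0.98 rad both ways of measuring, so I'll turn −0.98.

```bash
python3 -m inch '[{"wx":0,"wy":0,"wz":-0.14,"x":0,"y":0,"z":0,"fingers":-1},{"wx":0,"wy":0,"wz":-0.14,"x":0,"y":0,"z":0,"fingers":-1},{"wx":0,"wy":0,"wz":-0.14,"x":0,"y":0,"z":0,"fingers":-1},{"wx":0,"wy":0,"wz":-0.14,"x":0,"y":0,"z":0,"fingers":-1},{"wx":0,"wy":0,"wz":-0.14,"x":0,"y":0,"z":0,"fingers":-1},{"wx":0,"wy":0,"wz":-0.14,"x":0,"y":0,"z":0,"fingers":-1},{"wx":0,"wy":0,"wz":-0.14,"x":0,"y":0,"z":0,"fingers":-1},{"wx":0,"wy":0,"wz":0,"x":0,"y":0,"z":0,"fingers":-1},{"wx":0,"wy":0,"wz":0,"x":0,"y":0,"z":0,"fingers":-1},{"wx":0,"wy":0,"wz":0,"x":0,"y":0,"z":0,"fingers":-1}]' 15; python3 dial.py d3
```

```text
clock: 8.7
tcp_pos: [0.5762, 0.2516, 0.0884]
eef_rot: [-0.0, -0.055, 0.999, -0.0]
ft_force: [-3.7, -4.0, 5.1]
grip_width: 0.0119
grip_force: 15.0
[252 195   5  10  50] r 0.0241 ang -0.124
[251 220   6  31 186] r 0.001 ang -0.799
red [0.54131481 0.24681517] 0.035 -0.134
tool y yaw 1.68 [0.57617344 0.25160936 0.08845152] 0.011738893678287064 14.985352456569672 -1.3932038971738905 8.75
```

The tick is at −0.124 and the red mark at −0.134, so the dial is on its mark. Releasing, rising, and flying to above the key block.

```bash
python3 -m inch '[{"wx":0,"wy":0,"wz":0,"x":0,"y":0,"z":0,"fingers":0},{"wx":0,"wy":0,"wz":0,"x":0,"y":0,"z":0,"fingers":0},{"wx":0,"wy":0,"wz":0,"x":0,"y":0,"z":0,"fingers":0},{"wx":0,"wy":0,"wz":0,"x":0,"y":0,"z":-0.03,"fingers":0},{"wx":0,"wy":0,"wz":0,"x":0,"y":0,"z":-0.05,"fingers":0},{"wx":0,"wy":0,"wz":0,"x":0,"y":0,"z":-0.03,"fingers":0},{"wx":0,"wy":0,"wz":0,"x":0.0283,"y":-0.037,"z":0,"fingers":0},{"wx":0,"wy":0,"wz":0,"x":0.0283,"y":-0.037,"z":0,"fingers":0},{"wx":0,"wy":0,"wz":0,"x":0.0283,"y":-0.037,"z":0,"fingers":0},{"wx":0,"wy":0,"wz":0,"x":0.0283,"y":-0.037,"z":0,"fingers":0},{"wx":0,"wy":0,"wz":0,"x":0.0283,"y":-0.037,"z":0,"fingers":0},{"wx":0,"wy":0,"wz":0,"x":0.0283,"y":-0.037,"z":0,"fingers":0}]'
python3 -m inch '[{"wx":0,"wy":0,"wz":0.162,"x":0,"y":0,"z":0,"fingers":0},{"wx":0,"wy":0,"wz":0.162,"x":0,"y":0,"z":0,"fingers":0},{"wx":0,"wy":0,"wz":0.162,"x":0,"y":0,"z":0,"fingers":0},{"wx":0,"wy":0,"wz":0.162,"x":0,"y":0,"z":0,"fingers":0},{"wx":0,"wy":0,"wz":0.162,"x":0,"y":0,"z":0,"fingers":0},{"wx":0,"wy":0,"wz":0.162,"x":0,"y":0,"z":0,"fingers":0},{"wx":0,"wy":0,"wz":0.162,"x":0,"y":0,"z":0,"fingers":0},{"wx":0,"wy":0,"wz":0.162,"x":0,"y":0,"z":0,"fingers":0},{"wx":0,"wy":0,"wz":0.162,"x":0,"y":0,"z":0,"fingers":0},{"wx":0,"wy":0,"wz":0.162,"x":0,"y":0,"z":0,"fingers":0},{"wx":0,"wy":0,"wz":0,"x":0,"y":0,"z":0,"fingers":0},{"wx":0,"wy":0,"wz":0,"x":0,"y":0,"z":0,"fingers":0}]'
python3 - <<'E'
from plant import get_state, eyes
from h import *
fr={}
for n in("wrist","top"):
    c=eyes.camera(n); np.savez(n+"5.npz",**c); fr[n]=c
c=fr["wrist"];f=c["frame"];B=((108,110,50),(130,255,255))
m=blob(f,*B,(60,30,460,380));n,l,st,ce=cv2.connectedComponentsWithStats(m)
for i in range(1,n):
    if st[i][4]>30: print("blue",st[i],ce[i],fplane(c,ce[i],.076))
cv2.imwrite("pics/w5.png",np.hstack([f,cv2.resize(fr["top"]["frame"][130:250,90:180],(288,384))])[:,:,::-1])
q=get_state()["eef_rot"];print(np.arctan2(2*q[2]**2-1,2*q[1]*q[2]),get_state()["tcp_pos"])
E
```

```text
clock: 10.25
tcp_pos: [0.4317, 0.0113, 0.1983]
eef_rot: [0.001, -0.056, 0.998, -0.0]
ft_force: [0.5, -0.7, 0.9]
grip_width: 0.0438
grip_force: 0.0
clock: 11.75
tcp_pos: [0.4324, 0.0123, 0.1982]
eef_rot: [0.0, 0.683, 0.73, 0.0]
ft_force: [-0.8, -0.0, -1.0]
grip_width: 0.0437
grip_force: 0.0
blue [247 161  10  33 269] [251.60966543 176.9739777 ] [0.42909989 0.01598347 0.076     ]
0.0649092113916042 [0.43240334 0.01230986 0.19817408]
```

View pics/w5.png

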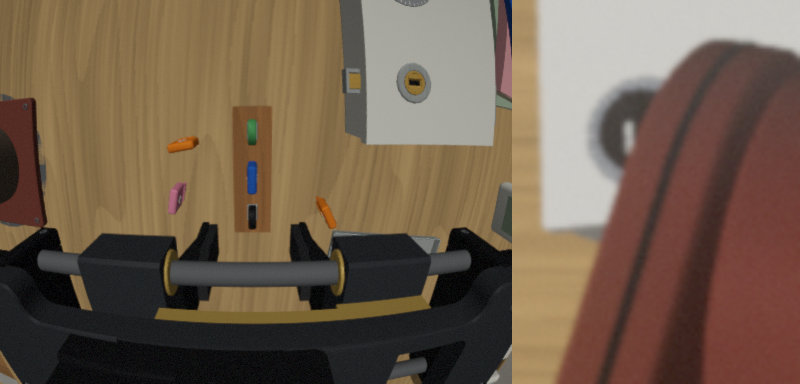

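The wrist view shows the blue key at (252,177) between green (252,132) and black (252,216), with the block upright in the image, so tool yaw matches the block. The box and lock are at upper right (413,82). Descending with tips to 0.046 and gripping.

```bash
python3 -m inch '[{"wx":0,"wy":0,"wz":0,"x":0,"y":-0.0015,"z":0.04,"fingers":0},{"wx":0,"wy":0,"wz":0,"x":0,"y":0,"z":0.05,"fingers":0},{"wx":0,"wy":0,"wz":0,"x":0,"y":0,"z":0.04,"fingers":0},{"wx":0,"wy":0,"wz":0,"x":0,"y":0,"z":0.03,"fingers":0},{"wx":0,"wy":0,"wz":0,"x":0,"y":0,"z":0,"fingers":0},{"wx":0,"wy":0,"wz":0,"x":0,"y":0,"z":0,"fingers":-1},{"wx":0,"wy":0,"wz":0,"x":0,"y":0,"z":0,"fingers":-1},{"wx":0,"wy":0,"wz":0,"x":0,"y":0,"z":0,"fingers":-1},{"wx":0,"wy":0,"wz":0,"x":0,"y":0,"z":0,"fingers":-1},{"wx":0,"wy":0,"wz":0,"x":0,"y":0,"z":0,"fingers":-1},{"wx":0,"wy":0,"wz":0,"x":0,"y":0,"z":0,"fingers":-1}]' 10
python3 -c "
from plant import get_state as g
s=g();print(s['tcp_pos'],s['eef_rot'],s['wrist_torque'])"
```

```text
clock: 13.22
tcp_pos: [0.4312, 0.0121, 0.0387]
eef_rot: [0.0, 0.684, 0.729, 0.0]
ft_force: [-2.3, 0.1, 5.2]
grip_width: 0.0098
grip_force: 10.0
[0.43120369 0.01209941 0.03868452] [2.57160917e-04 6.84457243e-01 7.29052946e-01 1.34650805e-04] [-0.06792479  0.37901653 -0.05418602]
```

```bash
python3 -m inch '[{"wx":0,"wy":0,"wz":0,"x":0,"y":0,"z":0,"fingers":-1},{"wx":0,"wy":0,"wz":0,"x":0,"y":0,"z":-0.01,"fingers":-1},{"wx":0,"wy":0,"wz":0,"x":0,"y":0,"z":-0.02,"fingers":-1},{"wx":0,"wy":0,"wz":0,"x":0,"y":0,"z":-0.03,"fingers":-1},{"wx":0,"wy":0,"wz":0,"x":0,"y":0,"z":-0.04,"fingers":-1},{"wx":0,"wy":0,"wz":0,"x":0,"y":0,"z":-0.03,"fingers":-1},{"wx":0,"wy":0,"wz":0,"x":0,"y":0,"z":0,"fingers":-1}]' 40
python3 -m inch '[{"wx":0,"wy":0,"wz":-0.162,"x":0,"y":0,"z":0,"fingers":-1},{"wx":0,"wy":0,"wz":-0.162,"x":0,"y":0,"z":0,"fingers":-1},{"wx":0,"wy":0,"wz":-0.162,"x":0,"y":0,"z":0,"fingers":-1},{"wx":0,"wy":0,"wz":-0.162,"x":0,"y":0,"z":0,"fingers":-1},{"wx":0,"wy":0,"wz":-0.162,"x":0,"y":0,"z":0,"fingers":-1},{"wx":0,"wy":0,"wz":-0.162,"x":0,"y":0,"z":0,"fingers":-1},{"wx":0,"wy":0,"wz":-0.162,"x":0,"y":0,"z":0,"fingers":-1},{"wx":0,"wy":0,"wz":-0.162,"x":0,"y":0,"z":0,"fingers":-1},{"wx":0,"wy":0,"wz":-0.162,"x":0,"y":0,"z":0,"fingers":-1},{"wx":0,"wy":0,"wz":-0.162,"x":0,"y":0,"z":0,"fingers":-1},{"wx":0,"wy":0,"wz":0,"x":0,"y":0,"z":0,"fingers":-1},{"wx":0,"wy":0,"wz":0,"x":0,"y":0,"z":0,"fingers":-1}]' 40
python3 - <<'E'
from plant import get_state, eyes
from h import *
s=get_state();q=s["eef_rot"];print(np.arctan2(2*q[2]**2-1,2*q[1]*q[2]),s["tcp_pos"])
# lock mouth: dark slot / brass in earlier unobstructed views
w=dict(np.load("wrist5.npz"));sc=dict(np.load("scene0.npz"));t=dict(np.load("top0.npz"))
for n,c,box,f in(("w",w,(390,58,440,108),fplane),("s",sc,(308,145,338,172),plane),("t",t,(178,154,205,178),plane)):
    m=blob(c["frame"],(10,60,50),(35,255,255),box); k=cv2.convexHull(cv2.findNonZero(m)); M=cv2.moments(k); u=(M["m10"]/M["m00"],M["m01"]/M["m00"]);print(n,u,f(c,u,.088)[:2])
c=eyes.camera("scene");B=((105,110,50),(130,255,255));np.savez("scene6.npz",**c)
m=blob(c["frame"],*B,(200,60,330,200));n,l,st,ce=cv2.connectedComponentsWithStats(m);print(st[1:],ce[1:])
E
```

```text
clock: 14.1
tcp_pos: [0.4329, 0.0119, 0.1711]
eef_rot: [0.002, 0.684, 0.729, 0.002]
ft_force: [0.4, -0.4, 0.4]
grip_width: 0.0097
grip_force: 40.0
clock: 15.6
tcp_pos: [0.4304, 0.0123, 0.1674]
eef_rot: [-0.001, -0.055, 0.999, 0.0]
ft_force: [0.3, -0.0, 0.5]
grip_width: 0.0098
grip_force: 40.0
1.6798785788875792 [0.43035128 0.0122676  0.1673889 ]
w (414.2505533421868, 82.40371845949535) [0.58811367 0.1317483 ]
s (322.2317073170732, 157.96544715447155) [0.59124466 0.13289807]
t (190.53153153153153, 165.03903903903904) [0.59103973 0.13143664]
[[223 109   6  16  63]] [[225.93650794 115.66666667]]
```

```bash
python3 -m inch '[{"wx":0,"wy":0,"wz":0,"x":-0.0344,"y":0.0204,"z":0,"fingers":-1},{"wx":0,"wy":0,"wz":0,"x":-0.0344,"y":0.0204,"z":0,"fingers":-1},{"wx":0,"wy":0,"wz":0,"x":-0.0344,"y":0.0204,"z":0,"fingers":-1},{"wx":0,"wy":0,"wz":0,"x":-0.0343,"y":0.0203,"z":0,"fingers":-1},{"wx":0,"wy":0,"wz":0,"x":-0.0343,"y":0.0203,"z":0,"fingers":-1},{"wx":0,"wy":0,"wz":0,"x":0,"y":0,"z":0.02,"fingers":-1},{"wx":0,"wy":0,"wz":0,"x":0,"y":0,"z":0.02,"fingers":-1},{"wx":0,"wy":0,"wz":0,"x":0,"y":0,"z":0,"fingers":-1},{"wx":0,"wy":0,"wz":0,"x":0,"y":0,"z":0,"fingers":-1}]' 40
python3 - <<'E'
from plant import get_state, eyes
from h import *
s=get_state();q=s["eef_rot"];print(np.arctan2(2*q[2]**2-1,2*q[1]*q[2]),s["tcp_pos"],s["ft_force"])
fr=[]
for n,b in(("wrist",(150,110,350,310)),("scene",(260,80,380,200))):
    c=eyes.camera(n);np.savez(n+"7.npz",**c);x0,y0,x1,y1=b;fr.append(cv2.resize(c["frame"][y0:y1,x0:x1],(400,400),interpolation=2))
cv2.imwrite("pics/c7.png",np.clip(np.hstack(fr)[:,:,::-1]*1.5,0,255).astype(np.uint8))
E
```

```text
clock: 16.77
tcp_pos: [0.5897, 0.132, 0.1282]
eef_rot: [-0.0, -0.056, 0.998, -0.0]
ft_force: [0.4, 0.1, -1.2]
grip_width: 0.0098
grip_force: 40.0
1.6820397871239066 [0.58971172 0.13197464 0.12818988] [ 0.38706988  0.11018498 -1.23153751]
```

View pics/c7.png

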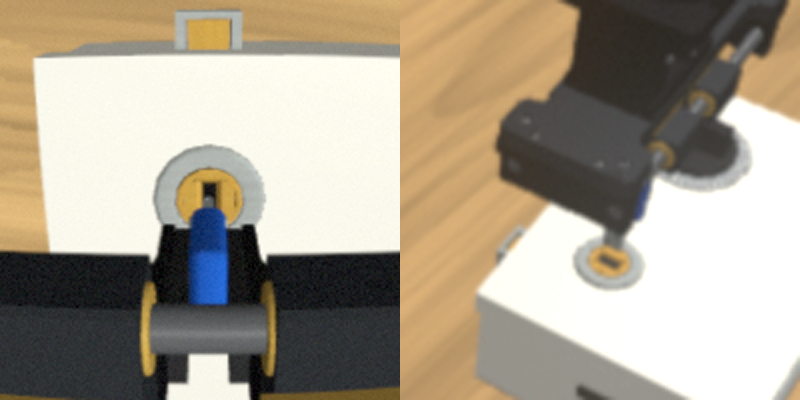

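The wrist view shows the blade (col 208) lined up with the slot (col 210), and the tip is 11 mm above the mouth. Lowering it into the mouth.

```bash
python3 -m inch '[{"wx":0,"wy":0,"wz":0,"x":0,"y":0,"z":0.005,"fingers":-1},{"wx":0,"wy":0,"wz":0,"x":0,"y":0,"z":0.005,"fingers":-1},{"wx":0,"wy":0,"wz":0,"x":0,"y":0,"z":0.002,"fingers":-1},{"wx":0,"wy":0,"wz":0,"x":0,"y":0,"z":0.001,"fingers":-1},{"wx":0,"wy":0,"wz":0,"x":0,"y":0,"z":0.001,"fingers":-1},{"wx":0,"wy":0,"wz":0,"x":0,"y":0,"z":0,"fingers":-1}]' 40
python3 -m inch '[{"wx":0,"wy":0,"wz":0,"x":0,"y":0,"z":0.001,"fingers":-1},{"wx":0,"wy":0,"wz":0,"x":0,"y":0,"z":0.001,"fingers":-1},{"wx":0,"wy":0,"wz":0,"x":0,"y":0,"z":0.001,"fingers":-1},{"wx":0,"wy":0,"wz":0,"x":0,"y":0,"z":0,"fingers":-1}]' 40
```

```text
clock: 17.62
tcp_pos: [0.5902, 0.1326, 0.1141]
eef_rot: [0.0, -0.056, 0.998, -0.0]
ft_force: [-1.3, 0.2, 0.2]
grip_width: 0.0095
grip_force: 40.0
clock: 18.12
tcp_pos: [0.5901, 0.1325, 0.111]
eef_rot: [-0.0, -0.056, 0.998, -0.0]
ft_force: [0.3, -0.6, -0.4]
grip_width: 0.0102
grip_force: 40.0
```

The blade is in the keyway without force. Pushing towards the first pin.

```bash
python3 -m inch '[{"wx":0,"wy":0,"wz":0,"x":0,"y":0,"z":0.0015,"fingers":-1},{"wx":0,"wy":0,"wz":0,"x":0,"y":0,"z":0.0015,"fingers":-1},{"wx":0,"wy":0,"wz":0,"x":0,"y":0,"z":0.001,"fingers":-1},{"wx":0,"wy":0,"wz":0,"x":0,"y":0,"z":0.001,"fingers":-1},{"wx":0,"wy":0,"wz":0,"x":0,"y":0,"z":0,"fingers":-1}]' 40
python3 -m inch '[{"wx":0,"wy":0,"wz":0,"x":0,"y":0,"z":0.001,"fingers":-1},{"wx":0,"wy":0,"wz":0,"x":0,"y":0,"z":0,"fingers":-1}]' 40
```

```text
clock: 18.75
tcp_pos: [0.5903, 0.1323, 0.1061]
eef_rot: [0.0, -0.056, 0.998, -0.0]
ft_force: [0.4, -1.9, 0.3]
grip_width: 0.0098
grip_force: 40.0
clock: 19.0
tcp_pos: [0.5904, 0.1323, 0.1052]
eef_rot: [0.0, -0.056, 0.998, -0.0]
ft_force: [0.5, -1.7, -0.2]
grip_width: 0.0098
grip_force: 40.0
```

```bash
python3 -m inch '[{"wx":0,"wy":0,"wz":0,"x":0,"y":0,"z":0.001,"fingers":-1},{"wx":0,"wy":0,"wz":0,"x":0,"y":0,"z":0.001,"fingers":-1},{"wx":0,"wy":0,"wz":0,"x":0,"y":0,"z":0,"fingers":-1}]' 40
python3 -m inch '[{"wx":0,"wy":0,"wz":0,"x":0,"y":0,"z":0.001,"fingers":-1},{"wx":0,"wy":0,"wz":0,"x":0,"y":0,"z":0.001,"fingers":-1},{"wx":0,"wy":0,"wz":0,"x":0,"y":0,"z":0,"fingers":-1}]' 40
```

```text
clock: 19.38
tcp_pos: [0.5903, 0.1321, 0.103]
eef_rot: [0.0, -0.056, 0.998, -0.0]
ft_force: [2.1, -4.8, -0.6]
grip_width: 0.0091
grip_force: 40.0
clock: 19.75
tcp_pos: [0.5903, 0.1321, 0.1011]
eef_rot: [0.0, -0.056, 0.998, -0.0]
ft_force: [1.6, -5.6, 0.4]
grip_width: 0.0097
grip_force: 40.0
```

```bash
python3 -m inch '[{"wx":0,"wy":0,"wz":0,"x":0,"y":-0.0008,"z":0,"fingers":-1},{"wx":0,"wy":0,"wz":0,"x":0,"y":0,"z":0,"fingers":-1}]' 40
python3 -m inch '[{"wx":0,"wy":0,"wz":0,"x":0,"y":0,"z":0.001,"fingers":-1},{"wx":0,"wy":0,"wz":0,"x":0,"y":0,"z":0.001,"fingers":-1},{"wx":0,"wy":0,"wz":0,"x":0,"y":0,"z":0,"fingers":-1}]' 40
python3 - <<'E'
from plant import get_state, eyes
from h import *
c=eyes.camera("wrist");np.savez("w8.npz",**c);d=eyes.camera("scene")
f=[cv2.resize(x["frame"][b[1]:b[3],b[0]:b[2]],(400,400),interpolation=2) for x,b in((c,(200,160,300,260)),(d,(290,110,360,180)))]
cv2.imwrite("pics/c8.png",np.clip(np.hstack(f)[:,:,::-1]*1.6,0,255).astype(np.uint8))
print(get_state()["wrist_torque"])
E
```

```text
clock: 20.0
tcp_pos: [0.5903, 0.1318, 0.1011]
eef_rot: [0.0, -0.056, 0.998, 0.0]
ft_force: [1.5, -2.5, 0.6]
grip_width: 0.0097
grip_force: 40.0
clock: 20.38
tcp_pos: [0.5909, 0.1321, 0.0996]
eef_rot: [0.001, -0.056, 0.998, 0.0]
ft_force: [2.2, -2.0, 2.1]
grip_width: 0.0095
grip_force: 40.0
[-0.26042774 -0.63860871 -0.06153714]
```

View pics/c8.png

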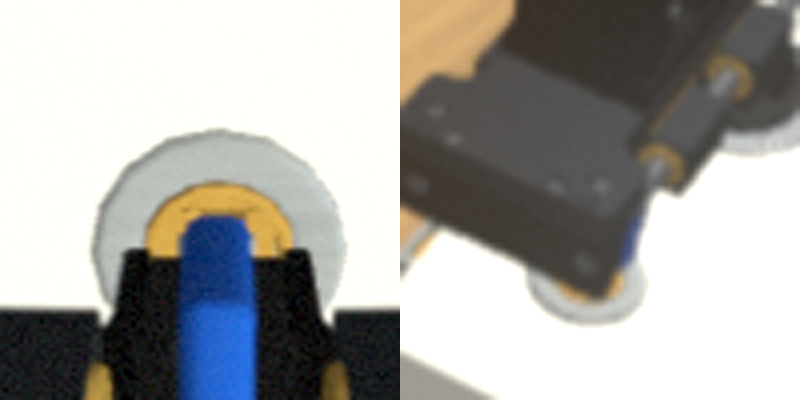

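The key stands in the slot with its head centred over the plug. Pushing on in small steps.

```bash
python3 -m inch '[{"wx":0,"wy":0,"wz":0,"x":0,"y":0,"z":0.001,"fingers":-1},{"wx":0,"wy":0,"wz":0,"x":0,"y":0,"z":0,"fingers":-1},{"wx":0,"wy":0,"wz":0,"x":0,"y":0,"z":0,"fingers":-1}]' 60
python3 -m inch '[{"wx":0,"wy":0,"wz":0,"x":0,"y":0,"z":0.001,"fingers":-1},{"wx":0,"wy":0,"wz":0,"x":0,"y":0,"z":0,"fingers":-1},{"wx":0,"wy":0,"wz":0,"x":0,"y":0,"z":0,"fingers":-1}]' 60
python3 -c "
from plant import get_state as g
s=g();print(s['wrist_torque'],s['eef_rot'])"
```

```text
clock: 20.85
tcp_pos: [0.591, 0.1321, 0.0991]
eef_rot: [0.001, -0.056, 0.998, 0.0]
ft_force: [1.7, -1.1, 6.1]
grip_width: 0.0091
grip_force: 60.0
clock: 21.22
tcp_pos: [0.5911, 0.1323, 0.0979]
eef_rot: [0.001, -0.056, 0.998, 0.0]
ft_force: [2.7, -0.9, 5.0]
grip_width: 0.0092
grip_force: 60.0
[-0.02382066 -0.58470139 -0.08975402] [ 9.74657649e-04 -5.60569213e-02  9.98427025e-01  3.83123139e-04]
```

```bash
cat > slip.py <<'E'
from plant import get_state, eyes
from h import *
c=eyes.camera("wrist");np.savez("wl.npz",**c)
for n in("wrist7","w8","wl"):
    f=dict(np.load(n+".npz"))["frame"];m=blob(f,(100,90,30),(130,255,255),(200,140,310,300));v,u=np.nonzero(m)
    # edge between dark front face and bright top face
    col=f[:,int(np.median(u))-2:int(np.median(u))+3,2].mean(1);g=np.diff(col);r=np.arange(v.min()+6,v.max()-6);e=r[np.argmax(g[r])]
    print(n,"blue rows",v.min(),v.max(),"cols",u.min(),u.max(),len(u),"top edge row",e,g[e].round(0))
E
python3 slip.py
```

```text
wrist7 blue rows 214 262 cols 244 264 948 top edge row 234 15.0
w8 blue rows 214 262 cols 244 264 943 top edge row 234 16.0
wl blue rows 214 262 cols 244 264 941 top edge row 234 15.0
```

No slip in the grip, so about 9 mm remain. Pushing straight, since at most 20 N is needed.

```bash
python3 -m inch '[{"wx":0,"wy":0,"wz":0,"x":0,"y":0,"z":0.001,"fingers":-1},{"wx":0,"wy":0,"wz":0,"x":0,"y":0,"z":0.001,"fingers":-1},{"wx":0,"wy":0,"wz":0,"x":0,"y":0,"z":0,"fingers":-1}]' 60
python3 -m inch '[{"wx":0,"wy":0,"wz":0,"x":0,"y":0,"z":0.001,"fingers":-1},{"wx":0,"wy":0,"wz":0,"x":0,"y":0,"z":0.001,"fingers":-1},{"wx":0,"wy":0,"wz":0,"x":0,"y":0,"z":0,"fingers":-1}]' 60
```

```text
clock: 21.65
tcp_pos: [0.591, 0.1321, 0.0965]
eef_rot: [0.001, -0.056, 0.998, 0.0]
ft_force: [0.8, -0.2, 10.2]
grip_width: 0.0098
grip_force: 60.0
clock: 22.02
tcp_pos: [0.5912, 0.1321, 0.0952]
eef_rot: [0.001, -0.056, 0.998, 0.0]
ft_force: [1.8, -1.2, 9.2]
grip_width: 0.0095
grip_force: 60.0
```

```bash
python3 -m inch '[{"wx":0,"wy":0,"wz":0,"x":0,"y":0,"z":0.001,"fingers":-1},{"wx":0,"wy":0,"wz":0,"x":0,"y":0,"z":0.001,"fingers":-1},{"wx":0,"wy":0,"wz":0,"x":0,"y":0,"z":0,"fingers":-1}]' 60
python3 -m inch '[{"wx":0,"wy":0,"wz":0,"x":0,"y":0,"z":0.001,"fingers":-1},{"wx":0,"wy":0,"wz":0,"x":0,"y":0,"z":0.0005,"fingers":-1},{"wx":0,"wy":0,"wz":0,"x":0,"y":0,"z":0,"fingers":-1}]' 60; python3 slip.py | tail -1
```

```text
clock: 22.4
tcp_pos: [0.5908, 0.1322, 0.0918]
eef_rot: [0.001, -0.056, 0.998, 0.0]
ft_force: [2.3, -0.8, 2.7]
grip_width: 0.0093
grip_force: 60.0
clock: 22.78
tcp_pos: [0.5899, 0.1319, 0.0893]
eef_rot: [-0.0, -0.056, 0.998, 0.0]
ft_force: [1.8, -0.9, 1.5]
grip_width: 0.0096
grip_force: 60.0
wl blue rows 214 262 cols 244 264 946 top edge row 234 15.0
```

```bash
python3 -m inch '[{"wx":0,"wy":0,"wz":0,"x":0,"y":0,"z":0.001,"fingers":-1},{"wx":0,"wy":0,"wz":0,"x":0,"y":0,"z":0.001,"fingers":-1},{"wx":0,"wy":0,"wz":0,"x":0,"y":0,"z":0,"fingers":-1},{"wx":0,"wy":0,"wz":0,"x":0,"y":0,"z":0,"fingers":-1}]' 60
python3 -m inch '[{"wx":0,"wy":0,"wz":0,"x":0,"y":0,"z":0.0005,"fingers":-1},{"wx":0,"wy":0,"wz":0,"x":0,"y":0,"z":0,"fingers":-1},{"wx":0,"wy":0,"wz":0,"x":0,"y":0,"z":0,"fingers":-1}]' 60; python3 slip.py | tail -1
```

```text
clock: 23.32
tcp_pos: [0.5899, 0.1319, 0.0886]
eef_rot: [-0.0, -0.056, 0.998, 0.0]
ft_force: [-2.6, -1.7, 10.0]
grip_width: 0.0094
grip_force: 60.0
clock: 23.7
tcp_pos: [0.59, 0.1319, 0.0885]
eef_rot: [-0.0, -0.056, 0.998, 0.0]
ft_force: [-3.4, -0.9, 13.2]
grip_width: 0.0097
grip_force: 60.0
wl blue rows 214 262 cols 244 264 945 top edge row 234 15.0
```

Hard stop at TCP z = 0.0886, exactly the predicted home height. Now turning clockwise, in two parts with a check.

```bash
python3 -m inch '[{"wx":0,"wy":0,"wz":0.1,"x":0,"y":0,"z":0,"fingers":-1},{"wx":0,"wy":0,"wz":0.15,"x":0,"y":0,"z":0,"fingers":-1},{"wx":0,"wy":0,"wz":0.15,"x":0,"y":0,"z":0,"fingers":-1},{"wx":0,"wy":0,"wz":0.15,"x":0,"y":0,"z":0,"fingers":-1},{"wx":0,"wy":0,"wz":0.15,"x":0,"y":0,"z":0,"fingers":-1},{"wx":0,"wy":0,"wz":0,"x":0,"y":0,"z":0,"fingers":-1}]' 60
python3 slip.py | tail -1;python3 -c "
from plant import get_state as g
s=g();print(s['wrist_torque'])"
```

```text
clock: 24.5
tcp_pos: [0.59, 0.1317, 0.0885]
eef_rot: [-0.0, 0.29, 0.957, -0.0]
ft_force: [-3.9, -2.4, 13.3]
grip_width: 0.0096
grip_force: 60.0
wl blue rows 214 262 cols 244 264 942 top edge row 235 11.0
[-0.45793416  0.81835836  0.01885093]
```

```bash
python3 -m inch '[{"wx":0,"wy":0,"wz":0.15,"x":0,"y":0,"z":0,"fingers":-1},{"wx":0,"wy":0,"wz":0.15,"x":0,"y":0,"z":0,"fingers":-1},{"wx":0,"wy":0,"wz":0.15,"x":0,"y":0,"z":0,"fingers":-1},{"wx":0,"wy":0,"wz":0.15,"x":0,"y":0,"z":0,"fingers":-1},{"wx":0,"wy":0,"wz":0.15,"x":0,"y":0,"z":0,"fingers":-1},{"wx":0,"wy":0,"wz":0.15,"x":0,"y":0,"z":0,"fingers":-1},{"wx":0,"wy":0,"wz":0.1,"x":0,"y":0,"z":0,"fingers":-1},{"wx":0,"wy":0,"wz":0,"x":0,"y":0,"z":0,"fingers":-1},{"wx":0,"wy":0,"wz":0,"x":0,"y":0,"z":0,"fingers":-1}]' 60
python3 slip.py | tail -1;python3 -c "
from plant import get_state as g
import numpy as np
s=g();q=s['eef_rot'];print(s['wrist_torque'],np.arctan2(2*q[2]**2-1,2*q[1]*q[2]))"
```

```text
clock: 25.68
tcp_pos: [0.5896, 0.1319, 0.0885]
eef_rot: [-0.0, 0.713, 0.701, -0.001]
ft_force: [-5.3, -1.3, 14.7]
grip_width: 0.0095
grip_force: 60.0
wl blue rows 214 262 cols 244 263 911 top edge row 234 11.0
[-0.36982952  1.08904924  0.02580022] -0.016521178452472036
```

```bash
python3 dial.py dl
```

```text
[183  23  38  11 190] r 0.015 ang 0.255
[179  40   6   4  20] r 0.0264 ang -0.13
tool y yaw -0.017 [0.58962326 0.13186941 0.08850978] 0.009583163395374707 60.00513254664838 0.10611963061456182 25.775
```

The dial tick is still on the mark (−0.13). The key is home, turned 1.70 rad, and gripped at 60 N. Handing in.

```bash
python3 -c "
from plant import close_job
print(close_job())"
```

```text
the job is handed in; nothing more can be done
None
```

I handed the job in at about 26 s, with no verdict shown: the dial is on its red mark, and the blue key is fully home, turned 1.70 rad clockwise and still held at 60 N; I judged the plug's turn from the key turning with the gripper, not by seeing the plug.

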